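Empty the sweet dispenser into the dish, holding its gate plunger up

TASK

Stand the white dish on the ledge under the dispenser's spout and let go of it; then take the sprung knob on top of the dispenser, pull it up as far as it goes and hold it there so that all three round foil-wrapped sweets roll out into the dish. Finish still gripping the knob fully up, with all the sweets lying in the upright dish, and leave everything else on the ledge where it is.

Things in the scene. Friction and masses are not known exactly. Their poses are not given: they have to be found in the camera images.
- dispenser: Fixed sweet dispenser, origin under the middle of its width, z up, spout towards its -x. Wooden base 90 mm wide, from x = -50 to +85 mm; above it a sloping channel, 34 mm wide, with low clear sides and open above. The lip of the spout is at x = -70 mm, its underside 56 mm and its sides 78 mm above the ledge. The plunger stands at x = -20 mm.
- landing (a point): Point on the ledge near which the sweets come down, 125 mm from the dispenser's origin along its -x; same axes. Sweets leave towards -x at 0.45 to 0.65 m/s. The dish, its length along this x, catches well with its centre at x = -10 mm, give or take 10 mm along and across; the lip overhangs it there, so set it low beyond the lip and slide it in.
- knob_mid (a point): Centre (half-way up) of the plunger's black knob, an upright cylinder 22 mm in diameter, 28 mm high, its middle 166 mm above the ledge when down. Below it is a 14 mm gap to an aluminium bridge, 62 mm wide across the channel (y) and 22 mm along x, top 138 mm above the ledge. It only slides up; axes as the dispenser's.
- plunger (a joint): How far the plunger is pulled up, m: 0 down, its 8 mm polished pin in the seat hole in the channel's floor, blocking the sweets; 0.036 fully up against its stop. The sweets pass only from about 0.030. A spring pulls it down, 2.6 N at 0 rising to 10.6 N at 0.036, and shuts it when let go.
- dish_mid (a point): Centre of the loose white ceramic dish (half-way up, 20 mm above its underside): an open rectangular tray 130 mm long (its x), 62 mm wide (its y), 40 mm high, walls and floor about 4 mm, 0.11 to 0.23 kg. Either end may face the dispenser. It can be gripped across its width.
- sweet0_center (a point): Centre of a hard round sweet in copper foil, 24 mm in diameter, 11 g; the lowest of three in a row in the dispenser's channel behind the pin.
- sweet1_center (a point): Centre of a hard round sweet in copper foil, 24 mm in diameter, 11 g; the middle one of three in a row in the dispenser's channel behind the pin.
- sweet2_center (a point): Centre of a hard round sweet in copper foil, 24 mm in diameter, 11 g; the uppermost of three in a row in the dispenser's channel behind the pin.
- bell: Steel desk bell, 58 mm across, 42 mm high, origin under its centre. Leave alone.
- eraser: Rubber eraser lying flat, 45 x 20 x 12 mm, origin under its centre. Leave alone.
- mug: Ceramic mug, 82 mm across, 92 mm high, origin under its centre, handle on its +y side. Leave alone.
- pencil_stand: Wooden pencil stand with five holes, 50 x 160 x 45 mm, three pencils in it reaching 132 mm above the ledge, origin under its centre. Leave alone.
- storage_box: Round clear plastic storage box with a white twist-lock lid, 98 mm across, 97 mm high, origin under its centre. Leave alone.
- notebooks: Two notebooks in a pile, 110 x 160 x 32 mm, origin under their centre. Leave alone.
- succulent: Small plant in a terracotta pot, 76 mm across, 95 mm high, origin under its centre. Leave alone.

How it is judged:
By the outcome, as a careful person would: the job done as asked, in the order asked, and still so for the second after the job is handed in, while the arm keeps its last pose, push and grip.
It also fails if it takes over 62 s, if anything falls off the work surface, if the arm or the gripper's body presses on something with over 40 N, if the wrist force passes 120 N, or if a joint passes its speed limit or range.

ROBOT

A 6-joint arm with a two-finger parallel gripper is mounted at the origin on the work surface. World frame = base frame: x ahead of the robot, y to its left, z up, the work surface at z = 0. Lengths are in m, angles in rad, forces in N, time in s.
With the tool pointing down it reaches from about 0.3 to 0.95 m from the base axis. Payload 3.1 kg.
Tool frame: the origin (TCP) lies at the very end of the fingers, on their centre line; the grasp point (between the pads) lies 19 mm behind it; z points along the fingers, y is the line along which they close (so a half turn about z gives the same grasp; the last joint's range is limited). The gripper opens to 85 mm and grips with 20 to 120 N. Pads are 22 mm wide; open, the fingers measure 114 mm over their backs; the gripper's body (76 mm by 85 mm) begins 54 mm behind the grasp point. The pads swing forward as they close: fully open they stand 13 mm farther back than shut.
Start: joints at [1.236, 0.308, 1.634, -0, 1.2, -0.07], TCP at [0.164, 0.603, 0.231] pointing down, gripper open.
Joint ranges: [-3.06, 3.06], [-0.79, 1.96], [0.05, 2.63], [-1.19, 4.34], [0.05, 2.64], [-2.94, 2.94]. Speed limits (rad/s): [2.79, 2.79, 3.14, 3.14, 3.14, 3.14].

INTERFACE

Orientations are given as a unit quaternion [w, x, y, z].
In Python, from rig import sense, cams, close_job gives the robot as it stands.
- The arm moves only by the tool apply_moves, never from a script. Its argument "moves" is a list of rows, each a list of 5 numbers: the shift along the tool's x, y, z in m, then the turn about the tool's z in degrees, then the opening, from 0 (shut) to 1 (fully open). A call has 1 to 12 rows; each row shifts and turns the commanded pose from where the row before left it, along the tool's axes as they then stand; what a row does not reach is not made up. A row lasts 1/12 s, in which the tool goes at most 41.7 mm and 7.16 degrees, less where a joint would pass 70% of its speed; a pose out of reach is approached as far as the arm can. A call is refused whole if a number of a shift passes 0.0417 or a number of a turn 7.16, either way. A call with a gripper value outside its range is refused whole. The fingers move at their own pace and stop on an object; the grip force is fixed at half the most. Time passes only in rows, so rows that do not move let the fingers close. It gives the time, the measured TCP pose, the force, the opening and the grip force at its end, in the units of the state.
- sense(): the state, without advancing time (a new reading comes with each control period).
- cams.read_camera(name): name is "scene" or "top" or "wrist"; returns a dict with "image" (384x512x3 uint8, red, green, blue), "fx", "fy", "cx", "cy" (pixels), "rvec" (rotation vector, rad) and "tvec" (3), from world to camera coordinates, as OpenCV has them; the wrist camera has in their place "tool_from_camera" (4x4, takes a point from camera to tool coordinates, whose origin is the TCP and whose axes are the flange's). Camera axes: x right, y down, z forward; pixel columns grow to the right and rows downward; lengths in m; the calibration is good to about 2 mm. The wrist camera is an equidistant fisheye: a pixel r from the principal point sees the ray r / f radians off the axis. A picture is of the moment at which its call begins: read the wrist's pose just before it. There is no depth.
- close_job(): hands the job in; it is judged then, once.
Trained networks look in the newest picture that a camera, given by its name, has taken for a name from the list of things; names that differ only in an ending like _2 or _b are one class to them, and where a whole thing is asked for, a point or a joint stands for the part that bears it (a point fixed in the world has none). Each returns a list of dicts, best first, with "score" (0 to 1); they miss things now and then, are a little off and sometimes report something else, mostly with a low value. They report only what shows in the picture. A call takes as long as a camera call.
- cams.spot_in(query, camera): "pixel" ([column, row] in pixels, amid what is visible of it).
- cams.place_of(query, camera): "pixel" ([column, row] in pixels: a listed point, or the origin of a listed thing).
The state is a dict: "time_s": time; "qpos": joint angles; "joint_vel": joint speeds; "tau": joint torques, N m; "eef_pos": TCP position; "tool_rot": TCP orientation; "wrist_force": force on the tool from outside, world axes, zero at the start; "ft_torque": the same for the moment, N m; "finger_gap": finger opening in m; "gripper_force": force on a finger pad.
Only numpy, scipy, OpenCV 4.12 (cv2) and the standard library are available. Lean on these libraries where they do the work, as an engineer would, in place of code of your own. Each camera call takes 0.05 s, during which the arm holds its last target. There are 200 camera calls.

## Working session

There is one attempt and no reset: what is moved stays moved. The work goes in short steps, Python scripts to look and compute and a tool call to move; the robot and the scene stay as the last step left them, time stands still between calls to the robot, and variables do not carry over. Pictures are saved under pics/ and viewed, at most 10 in all, crops included, and the job is handed in when it is done.

Besides the shell and the picture viewer there is one more tool, called after "Call:" by a JSON object that holds its "method" and its "body", one argument or row to a line. apply_moves: Moves the arm, as the interface text tells. Its arguments: {"type":"object","properties":{"moves":{"type":"array","items":{"type":"array","items":{"type":"number"}}}},"required":["moves"]}

```bash
mkdir -p pics
cat > h.py <<'E'
import numpy as np, cv2, json
from scipy.spatial.transform import Rotation as R
from rig import sense, cams, close_job
def snap(n,f=None):
    c=cams.read_camera(n)
    if f: cv2.imwrite('pics/'+f,c['image'][:,:,::-1])
    return c
def ray(c,p,s=None):
    u=(p[0]-c['cx'])/c['fx']; v=(p[1]-c['cy'])/c['fy']
    if 'rvec' in c:
        Rm=cv2.Rodrigues(np.array(c['rvec'],float))[0]; t=np.array(c['tvec'],float).ravel()
        return -Rm.T@t, Rm.T@np.array([u,v,1])
    r=np.hypot(u,v); d=np.array([u/r*np.sin(r),v/r*np.sin(r),np.cos(r)]) if r>0 else np.array([0,0,1.])
    T=np.array(c['tool_from_camera']); q=s['tool_rot']; W=R.from_quat([q[1],q[2],q[3],q[0]]).as_matrix()
    return np.array(s['eef_pos'])+W@T[:3,3], W@T[:3,:3]@d
def atz(o,d,z): return o+d*(z-o[2])/d[2]
def proj(c,P):
    Rm=cv2.Rodrigues(np.array(c['rvec'],float))[0]; p=Rm@np.array(P)+np.array(c['tvec'],float).ravel()
    return [round(c['fx']*p[0]/p[2]+c['cx']),round(c['fy']*p[1]/p[2]+c['cy'])]
E
python3 - <<'E'
from h import *
s=sense(); print({k:np.round(v,3).tolist() for k,v in s.items()})
Z=dict(dispenser=0,landing=0,knob_mid=.166,dish_mid=.02,sweet0_center=None,sweet2_center=None,bell=0,eraser=0,mug=0,pencil_stand=0,storage_box=0,notebooks=0,succulent=0)
rays={}
for n in ('scene','top'):
    c=snap(n,n+'0.png'); print(n,np.round(ray(c,(256,192))[0],3))
    for k,z in Z.items():
        for r in cams.place_of(k,n)[:2]:
            o,d=ray(c,r['pixel']); print(n,k,round(r['score'],2),np.round(r['pixel']), np.round(atz(o,d,z if z is not None else .09),3))
E
```

```text
{'time_s': 0.0, 'qpos': [1.236, 0.309, 1.635, 0.0, 1.2, -0.07], 'joint_vel': [-0.0, 0.0, 0.0, -0.0, -0.001, -0.001], 'tau': [-0.0, -41.524, -27.667, -0.0, 0.01, 0.0], 'eef_pos': [0.163, 0.602, 0.23], 'tool_rot': [-0.0, 0.132, 0.991, -0.001], 'wrist_force': [0.101, -0.172, 0.168], 'ft_torque': [-0.011, 0.024, -0.035], 'gripper_force': 0.0, 'finger_gap': 0.085}
scene [1.012 0.686 1.248]
scene dispenser 0.87 [242. 174.] [ 0.586 -0.175  0.   ]
scene dispenser 0.31 [319. 196.] [ 0.413  0.012 -0.   ]
scene knob_mid 0.6 [249. 141.] [ 0.568 -0.158  0.166]
scene dish_mid 0.7 [293. 267.] [0.618 0.193 0.02 ]
scene sweet0_center 0.53 [245. 159.] [ 0.581 -0.162  0.09 ]
scene sweet2_center 0.5 [238. 160.] [ 0.603 -0.166  0.09 ]
scene sweet2_center 0.42 [227. 160.] [ 0.631 -0.184  0.09 ]
scene bell 0.78 [245. 227.] [0.67  0.004 0.   ]
scene eraser 0.52 [320. 193.] [0.406 0.006 0.   ]
scene eraser 0.31 [370. 317.] [0.507 0.408 0.   ]
scene mug 0.6 [371. 314.] [0.498 0.402 0.   ]
scene mug 0.53 [200. 236.] [ 0.798 -0.028  0.   ]
scene pencil_stand 0.97 [298. 333.] [0.697 0.355 0.   ]
scene storage_bo
[... 317 characters left out ...]
.] [ 0.597 -0.16   0.   ]
top knob_mid 0.52 [308. 203.] [ 0.566 -0.156  0.166]
top dish_mid 0.64 [178. 200.] [0.606 0.19  0.02 ]
top dish_mid 0.5 [241. 267.] [0.415 0.013 0.02 ]
top sweet2_center 0.39 [180. 199.] [0.596 0.171 0.09 ]
top sweet2_center 0.38 [306. 185.] [ 0.629 -0.165  0.09 ]
top bell 0.76 [243. 173.] [0.687 0.006 0.   ]
top eraser 0.47 [242. 267.] [0.416 0.01  0.   ]
top mug 0.84 [108. 240.] [0.495 0.391 0.   ]
top pencil_stand 0.8 [119. 176.] [0.684 0.372 0.   ]
top storage_box 0.69 [257. 142.] [ 0.784 -0.038  0.   ]
top notebooks 0.84 [370. 181.] [ 0.658 -0.369  0.   ]
top succulent 0.91 [397. 256.] [ 0.44  -0.428  0.   ]
top succulent 0.22 [372. 179.] [ 0.665 -0.375  0.   ]
```

Run:
```python
import cv2
a=cv2.imread('pics/top0.png')[110:310,90:430]; cv2.imwrite('pics/t.png',cv2.resize(a,None,fx=2.3,fy=2.3,interpolation=2))
a=cv2.imread('pics/scene0.png')[90:350,150:410]; cv2.imwrite('pics/s.png',cv2.resize(a,None,fx=2.3,fy=2.3,interpolation=2))
```

```text
(no output)
```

View pics/t.png

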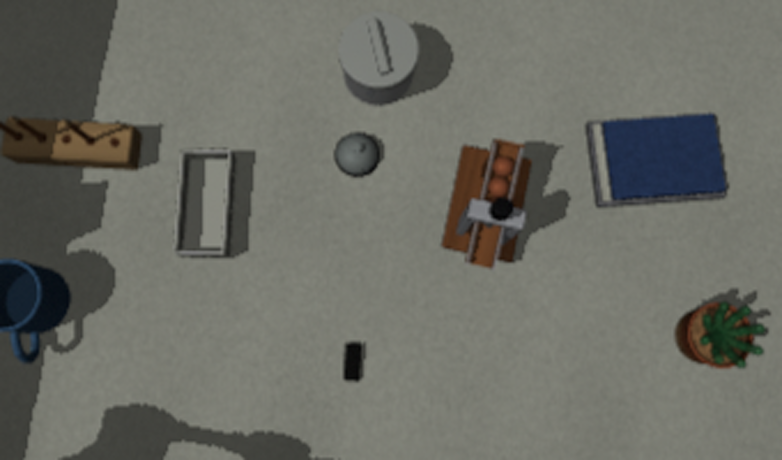

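View pics/s.png

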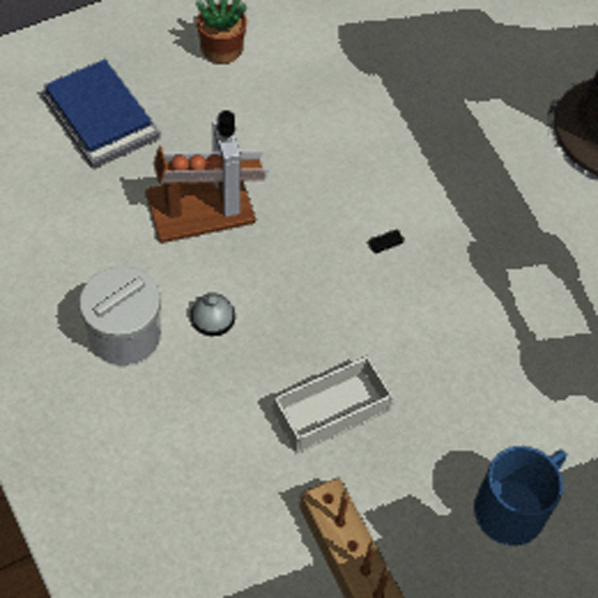

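The top view shows the dish at about crop (205,202) with its length along world x. The dispenser is at (490,205), its spout pointing down the picture (-x, slightly +y), and the eraser and bell are clear of the straight path. Next I work out the yaws and plan the approach.

```bash
cat >> h.py <<'E'
def plan(target,yaw,n=None,s=None):
    """straight move: world TCP target, heading (deg) of tool y axis mod 180 -> rows count, turn per row, tool shifts per row for turn first / equal split"""
    s=s or sense(); q=s['tool_rot']; W=R.from_quat([q[1],q[2],q[3],q[0]]).as_matrix()
    d=np.array(target)-s['eef_pos']; hy=np.degrees(np.arctan2(W[1,1],W[0,1]))
    turn=-((yaw-hy+90)%180-90)
    print('t',round(s['time_s'],2),'pos',np.round(s['eef_pos'],4),'hy',round(hy,2),'turn',round(turn,2),'shift tool now(mm)',np.round(1000*W.T@d,1), 'after turn',np.round(1000*R.from_rotvec([0,0,-np.radians(turn)]).apply(W.T@d),1))
E
python3 - <<'E'
from h import *
c=snap('top')
def w(u,v,z): 
    o,d=ray(c,(90+u/2.3,110+v/2.3)); return atz(o,d,z)[:2]
D=np.float32([w(u,v,.04) for u,v in [(182,150),(231,149),(229,255),(178,254)]])
print(D, D.mean(0), cv2.minAreaRect(D))
for a,b,z in [((462,147),(443,247),.012)]:
    e=w(*a,z)-w(*b,z); print(w(*a,z),w(*b,z),np.degrees(np.arctan2(e[1],e[0])),np.hypot(*e))
l=[w(468,260,.078),w(491,266,.078)]; e=l[0]-l[1]; print('lip',np.mean(l,0),np.degrees(np.arctan2(e[1],e[0]))-90,np.hypot(*e))
plan([.55,.19,.23],90)
E
```

```text
[[0.67327875 0.21429539]
 [0.6738437  0.15375412]
 [0.54214895 0.15309706]
 [0.5440808  0.21450554]] [0.60833806 0.18391302] ((0.6078432202339172, 0.18412423133850098), (0.13169637322425842, 0.06139807403087616), 0.2858579456806183)
[ 0.68040847 -0.13538022] [ 0.55255977 -0.10731088] -12.382891610213456 0.13089377068600894
lip [ 0.52464785 -0.14267476] -15.43278508125735 0.027237886104496796
t 1.45 pos [0.1636 0.6032 0.2313] hy 74.83 turn -15.17 shift tool now(mm) [-481.1 -297.7    1.3] after turn [-386.4 -413.2    1.3]
```

Call:
{"method": "apply_moves", "body": {
  "moves": [
    [0,0,0,-5.06,1],
    [0,0,0,-5.06,1],
    [0,0,0,-5.05,1],
    [-0.022,-0.021,0,0,1],
    [-0.022,-0.021,0,0,1],
    [-0.022,-0.021,0,0,1],
    [-0.022,-0.021,0,0,1],
    [-0.022,-0.021,0,0,1],
    [-0.022,-0.021,0,0,1],
    [-0.022,-0.021,0,0,1],
    [-0.022,-0.021,0,0,1],
    [-0.022,-0.021,0,0,1]
  ]
}}

```text
time_s: 2.45
eef_pos: [0.3625, 0.4131, 0.2315]
tool_rot: [0.0, -0.0, 1.0, 0.0]
wrist_force: [0.3, 0.9, -0.5]
finger_gap: 0.0856
gripper_force: 0.0
```

Call:
{"method": "apply_moves", "body": {
  "moves": [
    [-0.022,-0.021,0,0,1],
    [-0.022,-0.021,0,0,1],
    [-0.022,-0.021,0,0,1],
    [-0.022,-0.021,0,0,1],
    [-0.022,-0.021,0,0,1],
    [-0.022,-0.021,0,0,1],
    [-0.022,-0.021,0,0,1],
    [-0.022,-0.021,0,0,1],
    [-0.022,-0.021,0,0,1],
    [-0.022,-0.021,0,0,1],
    [-0.022,-0.021,0,0,1],
    [0,0,0,0,1]
  ]
}}

```text
time_s: 3.45
eef_pos: [0.6076, 0.1791, 0.2315]
tool_rot: [0.002, 0.002, 1.0, -0.001]
wrist_force: [1.4, -0.5, 0.2]
finger_gap: 0.0857
gripper_force: 0.0
```

Run:
```python
from h import *
s=sense(); c=snap('wrist','w1.png')
print(np.round(c['tool_from_camera'],3).tolist(),c['fx'],c['cx'])
for k,z in [('dish_mid',.02),('dispenser',0),('knob_mid',.166)]:
    for r in cams.place_of(k,'wrist')[:2]: print(k,round(r['score'],2),np.round(r['pixel']),np.round(atz(*ray(c,r['pixel'],s),z),3))
# bright segmentation of dish
plan([.608,.184,.006],90,s=s)
```

```text
[[-0.0, -0.954, -0.298, 0.077], [1.0, -0.001, 0.0, 0.001], [-0.0, -0.298, 0.954, -0.143], [0.0, 0.0, 0.0, 1.0]] 297.3186396354542 254.873448715656
dish_mid 0.91 [265. 168.] [0.609 0.192 0.02 ]
dispenser 0.98 [ 40. 161.] [ 0.594 -0.154  0.   ]
t 3.45 pos [0.6076 0.1791 0.2315] hy 89.76 turn -0.24 shift tool now(mm) [  0.5   5.4 225.5] after turn [  0.5   5.4 225.5]
```

View pics/w1.png

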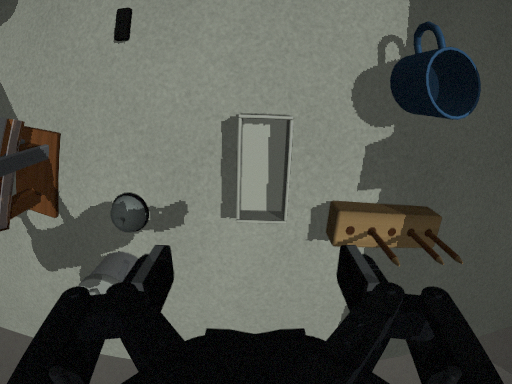

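The wrist view shows the dish with rim corners at (238,115), (293,117), (287,221) and (237,220). The right edge of the dispenser's base runs from (60,131) to (57,215).

Run:
```python
from h import *
s=sense(); c=cams.read_camera('wrist')
D=np.float32([atz(*ray(c,p,s),.04)[:2] for p in [(238,115),(293,117),(287,221),(237,220)]])
print(D,D.mean(0),cv2.minAreaRect(D))
B=[atz(*ray(c,p,s),.012)[:2] for p in [(60,131),(57,215)]]; e=B[1]-B[0]; print(B,np.hypot(*e),np.degrees(np.arctan2(e[1],e[0])))
```

```text
[[0.53834933 0.16632155]
 [0.540244   0.22765985]
 [0.6648136  0.22418018]
 [0.66336495 0.16333999]] [0.6016929  0.19537538] ((0.601588785648346, 0.1955050677061081), (0.061366043984889984, 0.12505115568637848), 88.6337890625)
[array([ 0.54582822, -0.08994487]), array([ 0.67297571, -0.12088274])] 0.13085730980258373 -13.675603577438446
```

Call:
{"method": "apply_moves", "body": {
  "moves": [
    [0,0.006,0.035,0,1],
    [0,0.005,0.035,0,1],
    [0,0,0.035,0,1],
    [0,0,0.03,0,1],
    [0,0,0,0,1],
    [0,0,0,0,1]
  ]
}}

```text
time_s: 4.2
eef_pos: [0.601, 0.1948, 0.0944]
tool_rot: [-0.003, -0.001, 1.0, -0.001]
wrist_force: [0.8, 0.0, 1.0]
finger_gap: 0.0854
gripper_force: 0.0
```

Run:
```python
from h import *
s=sense(); c=snap('wrist','w2.png')
for r in cams.place_of('dish_mid','wrist')[:2]: print(round(r['score'],2),np.round(r['pixel']),np.round(atz(*ray(c,r['pixel'],s),.02),3))
plan([.606,.19,.006],90,s=s)
```

```text
0.41 [411. 276.] [0.674 0.346 0.02 ]
t 4.2 pos [0.601  0.1948 0.0944] hy 90.09 turn 0.09 shift tool now(mm) [-5.5 -4.7 88.4] after turn [-5.5 -4.7 88.4]
```

View pics/w2.png

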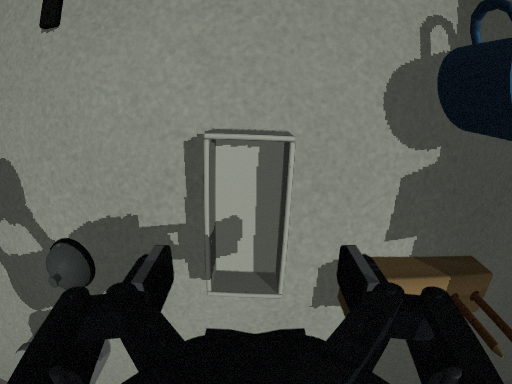

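The dish rim corners are at (206,133), (294,136), (281,296) and (207,294), so it sits slightly left of the finger centre at about 257.

Run:
```python
from h import *
s=sense(); c=cams.read_camera('wrist')
D=np.float32([atz(*ray(c,p,s),.04)[:2] for p in [(206,133),(294,136),(281,296),(207,294)]])
print(D,D.mean(0),cv2.minAreaRect(D))
plan([*D.mean(0),.006],90,s=s)
```

```text
[[0.5477809  0.16334173]
 [0.54995364 0.22319835]
 [0.68072057 0.21849635]
 [0.679204   0.15657715]] [0.61441475 0.1904034 ] ((0.6145686507225037, 0.189888134598732), (0.06193370372056961, 0.13158132135868073), 87.94068908691406)
t 4.3 pos [0.6049 0.1953 0.0986] hy 90.06 turn 0.06 shift tool now(mm) [-9.2 -5.  92.6] after turn [-9.2 -5.  92.6]
```

Call:
{"method": "apply_moves", "body": {
  "moves": [
    [-0.006,-0.005,0,1.5,1],
    [0,0,0.022,0,1],
    [0,0,0.022,0,1],
    [0,0,0.022,0,1],
    [0,0,0.02,0,1],
    [0,0,0,0,1],
    [0,0,0,0,0],
    [0,0,0,0,0],
    [0,0,0,0,0],
    [0,0,0,0,0],
    [0,0,0,0,0],
    [0,0,0,0,0]
  ]
}}

```text
time_s: 5.35
eef_pos: [0.6121, 0.1896, 0.013]
tool_rot: [0.003, 0.013, 1.0, 0.001]
wrist_force: [1.7, -1.2, 6.3]
finger_gap: 0.0607
gripper_force: 69.2
```

Call:
{"method": "apply_moves", "body": {
  "moves": [
    [0,0,-0.02,0,0],
    [0,0,-0.03,0,0],
    [0,0,-0.03,0,0],
    [0,0,0,5.5,0],
    [0,0,0,5.5,0],
    [0.004,-0.013,0,0,0],
    [0.008,-0.024,0,0,0],
    [0.008,-0.024,0,0,0],
    [0.008,-0.024,0,0,0],
    [0.008,-0.024,0,0,0],
    [0.008,-0.024,0,0,0],
    [0.008,-0.024,0,0,0]
  ]
}}

```text
time_s: 6.35
eef_pos: [0.5235, 0.0464, 0.0901]
tool_rot: [-0.0, 0.109, 0.994, -0.0]
wrist_force: [0.4, -1.0, -2.0]
finger_gap: 0.0608
gripper_force: 68.2
```

Call:
{"method": "apply_moves", "body": {
  "moves": [
    [0.008,-0.024,0,0,0],
    [0.008,-0.024,0,0,0],
    [0.008,-0.024,0,0,0],
    [0.008,-0.024,0,0,0],
    [0.008,-0.024,0,0,0],
    [0.008,-0.024,0,0,0],
    [0.008,-0.024,0,0,0],
    [0.012,-0.021,0,0,0],
    [0,0,0,0,0],
    [0,0,0,0,0],
    [0,0,0,0,0],
    [0,0,0,0,0]
  ]
}}

```text
time_s: 7.35
eef_pos: [0.4182, -0.1221, 0.0905]
tool_rot: [0.0, 0.109, 0.994, 0.0]
wrist_force: [-0.3, 0.6, -1.8]
finger_gap: 0.0605
gripper_force: 68.2
```

Run:
```python
from h import *
s=sense(); plan([.457,-.131,.013],77.5,s=s); print(s['finger_gap'],s['gripper_force'])
c=snap('top','t3.png')
for k,z in [('dispenser',0),('dish_mid',.1),('knob_mid',.166),('landing',0)]:
    for r in cams.place_of(k,'top')[:1]: print(k,round(r['score'],2),np.round(r['pixel']),np.round(atz(*ray(c,r['pixel']),z),3))
s=sense();w=snap('wrist')
for k,z in [('dispenser',0),('knob_mid',.166),('landing',0)]:
    for r in cams.place_of(k,'wrist')[:1]: print('w',k,round(r['score'],2),np.round(r['pixel']),np.round(atz(*ray(w,r['pixel'],s),z),3))
a=c['image'][150:310,220:380,::-1]; A=cv2.resize(a,(560,560),interpolation=2)
B=w['image'][:,:,::-1]; B=cv2.resize(B[60:340,:256],(240,262)); 
cv2.imwrite('pics/t3c.png',np.hstack([A,cv2.copyMakeBorder(B,0,298,0,0,0)]))
```

```text
t 7.35 pos [ 0.4182 -0.1221  0.0905] hy 77.54 turn 0.04 shift tool now(mm) [-39.8  -0.3  77.5] after turn [-39.8  -0.3  77.5]
0.06047670412139227 68.1665825843811
dispenser 0.96 [299. 206.] [ 0.586 -0.157  0.   ]
knob_mid 0.56 [310. 203.] [ 0.567 -0.161  0.166]
```

View pics/t3c.png

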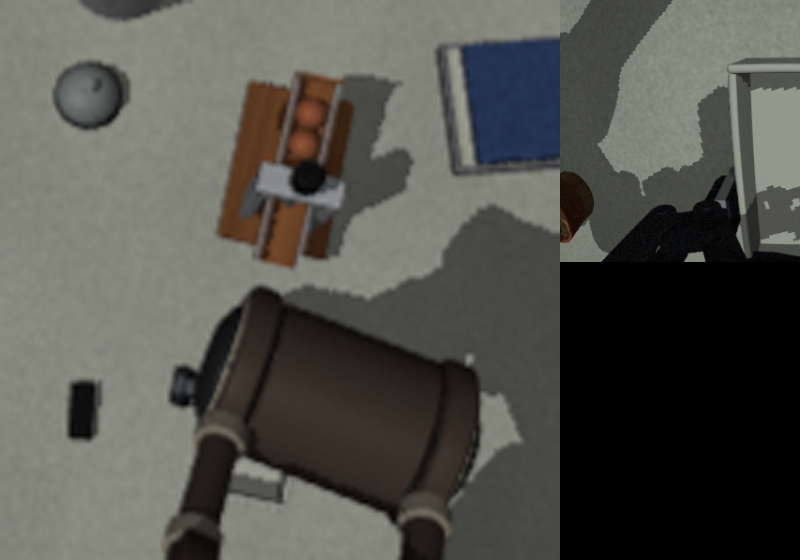

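The dish is held, level and in line with the channel, about 40 mm short of the target. I'll lower it beyond the lip and slide it in.

Call:
{"method": "apply_moves", "body": {
  "moves": [
    [0,0,0.02,0,0],
    [0,0,0.02,0,0],
    [0,0,0.018,0,0],
    [0,0,0.01,0,0],
    [0,0,0.007,0,0],
    [0,0,0,0,0],
    [-0.01,0,0,0,0],
    [-0.01,0,0,0,0],
    [-0.01,0,0,0,0],
    [-0.008,0,0,0,0],
    [0,0,0,0,0],
    [0,0,0,0,0]
  ]
}}

```text
time_s: 8.8
eef_pos: [0.4559, -0.1312, 0.0158]
tool_rot: [0.001, 0.109, 0.994, -0.0]
wrist_force: [0.1, 0.7, -2.6]
finger_gap: 0.0611
gripper_force: 68.2
```

Run:
```python
from h import *
s=sense(); plan([.456,-.132,.013],77.5,s=s); print(s['finger_gap'],s['gripper_force'],s['wrist_force'])
c=snap('scene','s4.png')
for k,z in [('dispenser',0),('dish_mid',.02),('knob_mid',.166)]:
    for r in cams.place_of(k,'scene')[:1]: print(k,round(r['score'],2),np.round(r['pixel']),np.round(atz(*ray(c,r['pixel']),z),3))
cv2.imwrite('pics/s4c.png',cv2.resize(c['image'][100:240,190:370,::-1],None,fx=4,fy=4,interpolation=2))
```

```text
t 8.8 pos [ 0.4559 -0.1312  0.0158] hy 77.51 turn 0.01 shift tool now(mm) [-0.3 -0.8  2.8] after turn [-0.3 -0.8  2.8]
0.061093992232406025 68.22945356369019 [ 0.11047591  0.73431372 -2.5959086 ]
dispenser 0.74 [242. 178.] [ 0.592 -0.163  0.   ]
dish_mid 0.58 [228. 162.] [ 0.609 -0.223  0.02 ]
knob_mid 0.64 [249. 144.] [ 0.572 -0.149  0.166]
```

View pics/s4c.png

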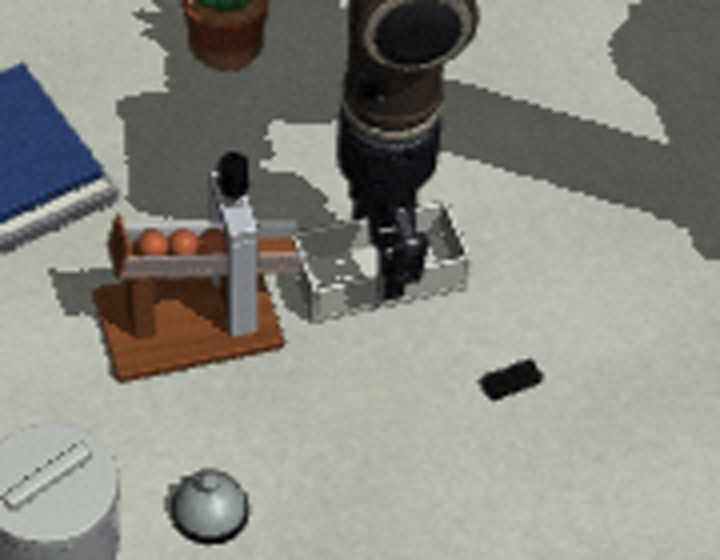

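The dish stands in line with the spout, its near end just under the lip at about (310,270). I'll lower the last 2–3 mm, release and rise.

Call:
{"method": "apply_moves", "body": {
  "moves": [
    [0,0,0.0025,0,0],
    [0,0,0,0,0],
    [0,0,0,0,1],
    [0,0,0,0,1],
    [0,0,0,0,1],
    [0,0,0,0,1],
    [0,0,0,0,1],
    [0,0,-0.01,0,1],
    [0,0,-0.03,0,1],
    [0,0,-0.04,0,1],
    [0,0,-0.04,0,1],
    [0,0,-0.04,0,1]
  ]
}}

```text
time_s: 10.0
eef_pos: [0.454, -0.1306, 0.1749]
tool_rot: [-0.0, 0.109, 0.994, 0.0]
wrist_force: [0.8, -0.6, 0.3]
finger_gap: 0.0856
gripper_force: 0.0
```

Call:
{"method": "apply_moves", "body": {
  "moves": [
    [0,0,-0.04,0,1],
    [0,0,-0.03,0,1],
    [0,0,-0.02,0,1],
    [0,0,0,0,1],
    [0,0,0,0,1],
    [0,0,0,0,1]
  ]
}}

```text
time_s: 10.5
eef_pos: [0.4538, -0.1305, 0.2621]
tool_rot: [-0.001, 0.109, 0.994, 0.0]
wrist_force: [0.3, 0.3, 0.1]
finger_gap: 0.0853
gripper_force: 0.0
```

Run:
```python
from h import *
s=sense(); c=snap('wrist','w5.png'); plan([.567,-.158,.25],77.5,s=s)
for k,z in [('dispenser',0),('dish_mid',.02),('knob_mid',.166),('landing',0)]:
    for r in cams.place_of(k,'wrist')[:1]: print(k,round(r['score'],2),np.round(r['pixel']),np.round(atz(*ray(c,r['pixel'],s),z),3))
```

```text
t 10.5 pos [ 0.4538 -0.1305  0.2621] hy 77.5 turn 0.0 shift tool now(mm) [-116.5   -2.3   12. ] after turn [-116.5   -2.3   12. ]
dispenser 0.84 [257. 250.] [ 0.59  -0.156  0.   ]
dish_mid 0.57 [258. 164.] [ 0.456 -0.126  0.02 ]
knob_mid 0.68 [257. 308.] [ 0.571 -0.153  0.166]
```

View pics/w5.png

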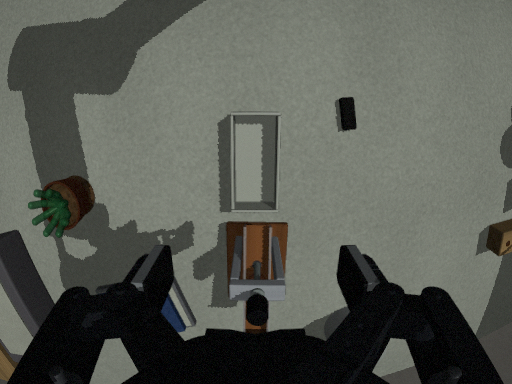

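The dish is square to the channel: its centre is at column 256, the lip and knob at 257, with about 137 mm between dish and dispenser origin. Next, over the knob.

Call:
{"method": "apply_moves", "body": {
  "moves": [
    [-0.02,0,0,0,1],
    [-0.025,0.001,0,0,1],
    [-0.025,0,0,0,1],
    [-0.025,0,0,0,1],
    [-0.023,0,0,0,1],
    [0,0,0.03,0,1],
    [0,0,0,0,1],
    [0,0,0,0,1],
    [0,0,0,0,1]
  ]
}}

```text
time_s: 11.5
eef_pos: [0.5693, -0.1552, 0.2323]
tool_rot: [-0.001, 0.109, 0.994, 0.0]
wrist_force: [-0.2, 0.3, 0.0]
finger_gap: 0.0851
gripper_force: 0.0
```

Run:
```python
from h import *
s=sense(); c=snap('wrist','w6.png'); plan([.569,-.156,.148],77.5,s=s)
for n in ('wrist','top','scene'):
    c=snap(n)
    for r in cams.place_of('knob_mid',n)[:1]: print(n,round(r['score'],2),np.round(r['pixel']),np.round(atz(*ray(c,r['pixel'],s),.166),3))
```

```text
t 11.5 pos [ 0.5693 -0.1552  0.2323] hy 77.5 turn -0.0 shift tool now(mm) [-0.  -0.9 84.3] after turn [-0.  -0.9 84.3]
wrist 0.63 [257. 213.] [ 0.573 -0.153  0.166]
scene 0.46 [250. 141.] [ 0.566 -0.16   0.166]
```

View pics/w6.png

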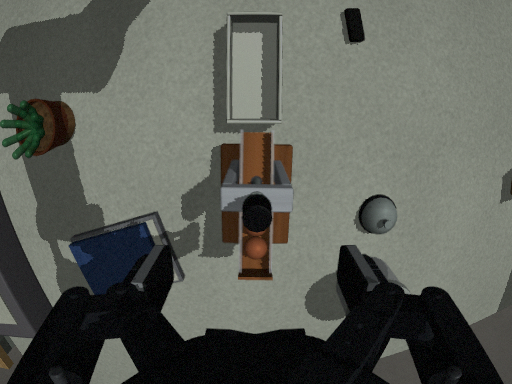

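The knob is at (257,213), centred between the fingers, and the dish sits in line with the channel. I'll descend and grip.

Call:
{"method": "apply_moves", "body": {
  "moves": [
    [-0.002,0.001,0.02,0,1],
    [0,0,0.022,0,1],
    [0,0,0.022,0,1],
    [0,0,0.017,0,1],
    [0,0,0,0,1],
    [0,0,0,0,1]
  ]
}}

```text
time_s: 12.35
eef_pos: [0.5714, -0.1546, 0.1511]
tool_rot: [-0.001, 0.109, 0.994, 0.0]
wrist_force: [-0.1, 0.9, 0.3]
finger_gap: 0.0857
gripper_force: 0.0
```

Call:
{"method": "apply_moves", "body": {
  "moves": [
    [0,0,0,0,0],
    [0,0,0,0,0],
    [0,0,0,0,0],
    [0,0,0,0,0],
    [0,0,0,0,0],
    [0,0,0,0,0],
    [0,0,0,0,0],
    [0,0,0,0,0],
    [0,0,0,0,0],
    [0,0,0,0,0]
  ]
}}

```text
time_s: 13.18
eef_pos: [0.5728, -0.1547, 0.1529]
tool_rot: [0.001, 0.109, 0.994, 0.0]
wrist_force: [0.0, 1.6, 5.5]
finger_gap: 0.0203
gripper_force: 58.5
```

Call:
{"method": "apply_moves", "body": {
  "moves": [
    [0,0,-0.008,0,0],
    [0,0,-0.01,0,0],
    [0,0,-0.01,0,0],
    [0,0,-0.007,0,0],
    [0,0,0,0,0]
  ]
}}

```text
time_s: 13.6
eef_pos: [0.5727, -0.1547, 0.1867]
tool_rot: [0.001, 0.109, 0.994, 0.0]
wrist_force: [6.5, 0.2, -10.1]
finger_gap: 0.0203
gripper_force: 58.9
```

Call:
{"method": "apply_moves", "body": {
  "moves": [
    [0,0,-0.002,0,0],
    [0,0,0,0,0],
    [0,0,0,0,0]
  ]
}}

```text
time_s: 13.85
eef_pos: [0.5726, -0.1546, 0.1871]
tool_rot: [0.001, 0.109, 0.994, 0.0]
wrist_force: [7.0, 0.7, -10.7]
finger_gap: 0.0207
gripper_force: 58.9
```

Call:
{"method": "apply_moves", "body": {
  "moves": [
    [0,0,-0.001,0,0],
    [0,0,0,0,0],
    [0,0,0,0,0]
  ]
}}

```text
time_s: 14.1
eef_pos: [0.5727, -0.1547, 0.188]
tool_rot: [0.0, 0.109, 0.994, 0.0]
wrist_force: [7.4, -0.1, -11.0]
finger_gap: 0.0204
gripper_force: 58.9
```

Call:
{"method": "apply_moves", "body": {
  "moves": [
    [0,0,-0.001,0,0],
    [0,0,0,0,0],
    [0,0,0,0,0]
  ]
}}

```text
time_s: 14.35
eef_pos: [0.5726, -0.1547, 0.1889]
tool_rot: [0.0, 0.109, 0.994, 0.0]
wrist_force: [7.4, -0.4, -10.7]
finger_gap: 0.0203
gripper_force: 59.0
```

Call:
{"method": "apply_moves", "body": {
  "moves": [
    [0,0,-0.001,0,0],
    [0,0,0,0,0],
    [0,0,0,0,0]
  ]
}}

```text
time_s: 14.6
eef_pos: [0.5726, -0.1546, 0.189]
tool_rot: [0.0, 0.109, 0.994, 0.0]
wrist_force: [7.8, -0.5, -13.9]
finger_gap: 0.0202
gripper_force: 59.3
```

Run:
```python
from h import *
w=snap('wrist')['image'][:,:,::-1]; c=snap('scene')['image'][:,:,::-1]
A=cv2.resize(c[100:240,190:370],(540,420),interpolation=2); B=w[:420,130:380]
cv2.imwrite('pics/f7.png',np.hstack([A,cv2.copyMakeBorder(B,0,36,0,0,0)]))
```

```text
(no output)
```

View pics/f7.png

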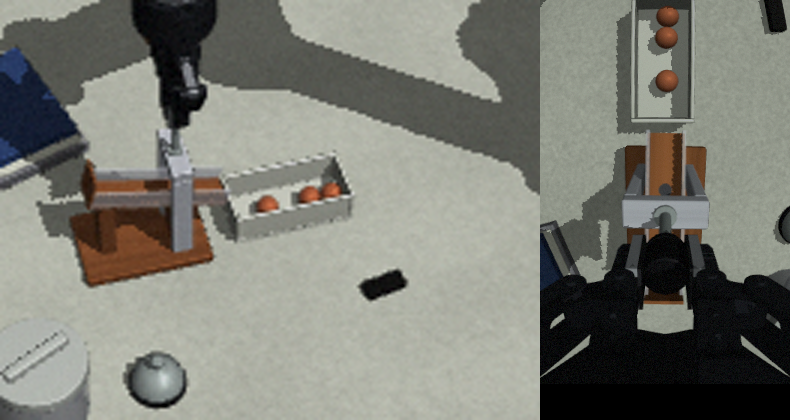

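All three sweets lie in the dish at scene (267,204), (309,194) and (331,190), and the force rise to 13.9 N shows the stop is reached. I'll add a little more pull, settle and check.

Call:
{"method": "apply_moves", "body": {
  "moves": [
    [0,0,-0.0007,0,0],
    [0,0,0,0,0],
    [0,0,0,0,0],
    [0,0,0,0,0],
    [0,0,0,0,0],
    [0,0,0,0,0],
    [0,0,0,0,0],
    [0,0,0,0,0]
  ]
}}

```text
time_s: 15.37
eef_pos: [0.5726, -0.1546, 0.189]
tool_rot: [0.0, 0.109, 0.994, 0.0]
wrist_force: [9.4, -0.8, -16.1]
finger_gap: 0.0201
gripper_force: 59.3
```

```bash
python3 -c "
from rig import close_job; print(close_job())"
```

```text
the job is handed in; nothing more can be done
None
```

The job is handed in at 15.4 s: the dish stands under the spout with all three sweets in it, the gripper is still holding the knob up against its stop, and I touched nothing else on the ledge.

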